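Shut the hold lane on a row of cans

TASK

One sealed can still sticks out of the mouth of the steel hold lane: push it in, upright and along the table, until it stands wholly inside. Then push the gate shut across the mouth, and only then push the bolt fully across the front of the gate. Only push: lift nothing, knock nothing over, and leave the things standing round the lane where they are.

Things in the scene. Friction and masses are not known exactly. Their poses are not given: they have to be found in the camera images.
- lane: Steel lane fixed to the table, open on top, no floor (cans slide on the table). Origin on the table, middle of the open mouth; x points into the lane, away from the robot, y left, z up. Inside y -42 to +42, x 0 to 152 mm; walls 4 mm thick, 63 high. Two cans in a row fill 142 mm of it. Right of the mouth: 4 mm foot plate (y -151 to -45), bolt's guide block (x -25 to -7, y -90 to -66, to z 57).
- can_a: Sealed tinplate can, upright, 71 mm in diameter, 107 mm high, 0.3 to 0.5 kg, loose. Origin: centre of its underside. Of can_a and can_b one stands in the lane towards its back, the other sticks out of the mouth (its centre 10 to 35 mm in front of the mouth); which is which differs. Wholly inside = centre at least 36 mm into the lane.
- can_b: The other sealed can, the same in all respects.
- gate (a joint): Hinge of the gate, rad, axis upright. 0 = shut across the mouth; grows to 1.9 as the gate swings out towards the robot. At angle q the gate runs from the hinge along (-sin q, -cos q) in the lane's x, y; its outer side, pushed to shut it, faces (-cos q, +sin q). Starts at 1.6 to 1.85, standing out towards the robot left of the mouth. Stays where it is left (0.04 N m of friction).
- gate_hinge (a point): Point on the gate's hinge axis, 45 mm above the table; at x -6, y +60 mm in the lane's frame, in a post 10 to 15 mm thick and 86 mm high. The gate itself is a 4 mm steel panel from 8 to 112 mm from this axis, z 10 to 79 mm (6 mm thick along its rolled top edge).
- gate_edge (a point): Middle of the gate's free upright edge, 112 mm from the hinge axis, 45 mm above the table.
- bolt (a joint): Slide of the bolt, m. 0 = drawn back to the right, 0.035 = fully across (a stop); grows along the lane's +y, in front of the right end of the shut gate. Starts at 0 to 0.004; about 1.2 N of friction. Round bar 8 mm thick, axis 45 mm above the table at lane x -16 mm; at 0 its tip is at lane y -62, 10 mm clear of the shut gate's edge.
- bolt_tab (a point): On the bolt's upright push tab, in the middle of the right-hand (-y) face that is pushed to drive the bolt across, 70 mm above the table. The tab is 26 mm (lane x) by 8 mm (lane y) and runs from z 33 to 83 mm; the point lies at lane x -16 mm, y -142 mm when the bolt is at 0.
- lid_stack: Bystander: ribbed sleeve of can lids, 73 mm in diameter, 86 mm high, standing right of the rear of the lane. Origin at its underside.
- check_weight: Bystander: knobbed steel check weight, 38 mm in diameter, 61 mm high, standing left of the rear of the lane. Origin at its underside.
- sealed_can_1: Bystander: a third sealed can, 71 mm by 107 mm high, by itself on the right. Origin at its underside.
- tape: Bystander: roll of label tape, 68 mm in diameter, 24 mm high, on the right. Origin at its underside.
- stamp: Bystander: hand stamp with a wooden knob, 47 x 53 x 86 mm, on the left. Origin at its underside.

How it is judged:
By the outcome, as a careful person would: the job done as asked, in the order asked, and still so for the second after the job is handed in, with the robot touching nothing.
It also fails if it takes over 58 s, if anything falls off the work surface, if the arm or the gripper's body presses on something with over 40 N, if the wrist force passes 120 N, or if a joint passes its speed limit or range.

ROBOT

A 7-joint arm with a two-finger parallel gripper is mounted at the origin on the work surface; the furniture and walls round the work are solid. World frame = base frame: x ahead of the robot, y to its left, z up, the work surface at z = 0. Lengths are in m, angles in rad, forces in N, time in s.
With the tool pointing down it reaches from about 0.4 to 0.875 m from the base axis. Payload 6.5 kg.
Tool frame: the origin (TCP) lies at the very end of the fingers, on their centre line; the grasp point (between the pads) lies 19 mm behind it; z points along the fingers, y is the direction in which the jaws open and shut (so a half turn about z gives the same grasp; the last joint's range is limited). The gripper opens to 85 mm and grips with 20 to 120 N. Pads are 22 mm wide; open, the fingers measure 114 mm over their backs; the gripper's body (76 mm by 85 mm) begins 54 mm behind the grasp point. The pads swing forward as they close: fully open they stand 13 mm farther back than shut.
Start: joints at [-1.216, 0.536, -0.004, 1.538, 0.003, 1.067, -0.071], TCP at [0.266, 0.593, 0.231] pointing down, gripper open.
Joint ranges: [-2.7, 2.7], [-0.37, 2.16], [-1.27, 1.26], [0.24, 2.4], [-1.31, 4.45], [0.19, 1.91], [-2.76, 2.76]. Speed limits (rad/s): [2.39, 2.39, 3.14, 3.14, 3.14, 3.14, 3.14].

INTERFACE

Orientations are given as a rotation vector (axis times angle).
In Python, from bench import manip, get_image, camera_params, workorder gives the robot as it stands. The module is installed in compiled form; this text tells all that it offers.
- The arm moves only by the tool step_arm, never from a script. Its argument "commands" is a list of rows, each an object of numbers: "tx", "ty", "tz": the shift along the tool's x, y, z in units of 0.5 m (1.0 is 0.5 m); "wx", "wy", "wz": the turn, a rotation vector about the tool's x, y, z in units of pi rad (1.0 is pi rad); "claw": the finger opening in mm, from 0 to 85.4. In form: [{"tx": .., "ty": .., "tz": .., "wx": .., "wy": .., "wz": .., "claw": ..}, ...]. A call has exactly 5 rows; each row is the pose to reach, as a shift and turn from the pose commanded when the call began, along the tool's axes at that moment, turning the shorter way round; what a row does not reach only later rows make up. A row lasts 1/8 s, in which the tool goes at most 62.5 mm and 10.7 degrees, less where a joint would pass 70% of its speed; a pose out of reach is approached as far as the arm can. A call with a number of a shift or a turn outside -1 to 1 is refused whole. A call with a gripper value outside its range is refused whole. The fingers move at their own pace and stop on an object; the grip force is fixed at half the most. Time passes only in rows, so rows that repeat a pose let the fingers close, or fill a call up. It gives the time, the measured TCP pose, the force and the opening at its end, in the units of the state.
- manip.state(): the state, without advancing time (a new reading comes with each control period).
- get_image(name): name is "scene" or "top" or "wrist"; returns (picture, depth): 400x640x3 uint8, red, green, blue; 400x640 float32, m along the optical axis (not along the pixel's ray), 0 where there is no reading.
- camera_params(name): a dict with "fx", "fy", "cx", "cy" (pixels), "world_from_camera" (4x4, takes a point from camera to world coordinates); the wrist camera has in their place "tool_from_camera" (4x4, takes a point from camera to tool coordinates, whose origin is the TCP and whose axes are the flange's). Camera axes: x right, y down, z forward; pixel columns grow to the right and rows downward; lengths in m; the calibration is good to about 2 mm. A picture is of the moment at which its call begins: read the wrist's pose just before it. camera_params takes no time and is no camera call.
- workorder.close_job(): hands the job in, once; it reports no verdict.
The state is a dict: "t": time; "joint_pos": joint angles; "joint_vel": joint speeds; "joint_torque": joint torques, N m; "tcp_pos": TCP position; "eef_rot": TCP orientation; "contact_force": force on the tool from outside, world axes, zero at the start; "torque": the same for the moment, N m; "width": finger opening in m.
Only numpy, scipy, OpenCV 4.12 (cv2) and the standard library are available. Lean on these libraries where they do the work, as an engineer would, in place of code of your own. Each camera call takes 0.05 s, during which the arm holds its last target.

## Working session

There is one attempt and no reset: what is moved stays moved. The work goes in short steps, Python scripts to look and compute and a tool call to move; the robot and the scene stay as the last step left them, time stands still between calls to the robot, and variables do not carry over. Pictures are saved under pics/ and viewed, and the job is handed in when it is done.

Besides the shell and the picture viewer there is one more tool, called after "Request:" as name(argument=value, ...), one argument or row to a line, values as JSON. step_arm: Moves the arm, as the interface text tells. Shifts and turns lie within -1 to 1; 1 stands for 0.5 m of shift or pi rad of turn. Its arguments: {"type":"object","properties":{"commands":{"type":"array","items":{"type":"object","properties":{"tx":{"type":"number"},"ty":{"type":"number"},"tz":{"type":"number"},"wx":{"type":"number"},"wy":{"type":"number"},"wz":{"type":"number"},"claw":{"type":"number"}}}}},"required":["commands"]}

```bash
mkdir -p pics
cat > h.py <<'E'
import numpy as np, cv2
from bench import manip, get_image, camera_params, workorder
def pt(name,d,u,v,z=None):
    p=camera_params(name); T=np.array(p['world_from_camera'])
    r=np.array([(u-p['cx'])/p['fx'],(v-p['cy'])/p['fy'],1.])
    if z is None: c=r*d[int(round(v)),int(round(u))]
    else:
        rr=T[:3,:3]@r; c=r*((z-T[2,3])/rr[2])
    return T[:3,:3]@c+T[:3,3]
E
python3 - <<'E'
from h import *
s=manip.state(); print({k:np.round(v,3) for k,v in s.items()})
for n in ['scene','top']:
    im,d=get_image(n); cv2.imwrite(f'pics/{n}0.png',im[:,:,::-1]); np.save(n+'0.npy',d)
    p=camera_params(n); print(n,p['fx'],np.round(p['world_from_camera'],3))
E
```

```text
{'t': np.float64(0.0), 'joint_pos': array([-1.216,  0.537, -0.004,  1.539,  0.003,  1.067, -0.071]), 'joint_vel': array([ 0.003,  0.002,  0.   , -0.001, -0.003, -0.002,  0.   ]), 'joint_torque': array([-1.0000e-03, -5.8341e+01,  1.0480e+00, -2.5909e+01,  1.2000e-02,
        1.0000e-02, -0.0000e+00]), 'tcp_pos': array([0.265, 0.593, 0.23 ]), 'eef_rot': array([-6.560e-01, -3.072e+00,  3.000e-03]), 'contact_force': array([-0.026, -0.124,  0.243]), 'torque': array([-0.029,  0.01 , -0.   ]), 'width': np.float64(0.085)}
scene 465.28234926905986 [[-0.972  0.139 -0.188  0.825]
 [ 0.234  0.605 -0.761  1.057]
 [ 0.008 -0.784 -0.621  0.886]
 [ 0.     0.     0.     1.   ]]
top 390.97431245465407 [[ 1.500e-02 -9.830e-01  1.850e-01  4.020e-01]
 [-1.000e+00 -1.500e-02  2.000e-03  4.300e-02]
 [ 1.000e-03 -1.850e-01 -9.830e-01  1.143e+00]
 [ 0.000e+00  0.000e+00  0.000e+00  1.000e+00]]
```

View pics/scene0.png

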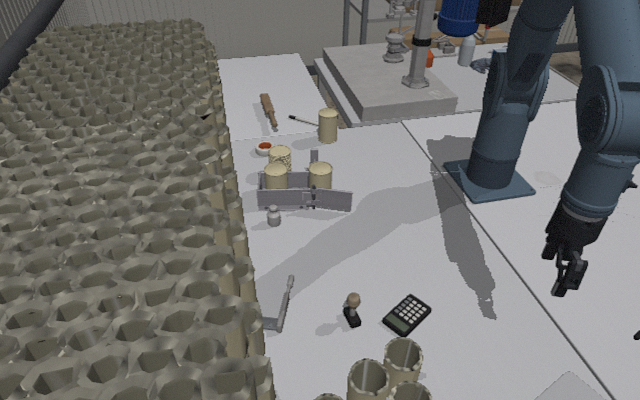

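View pics/top0.png

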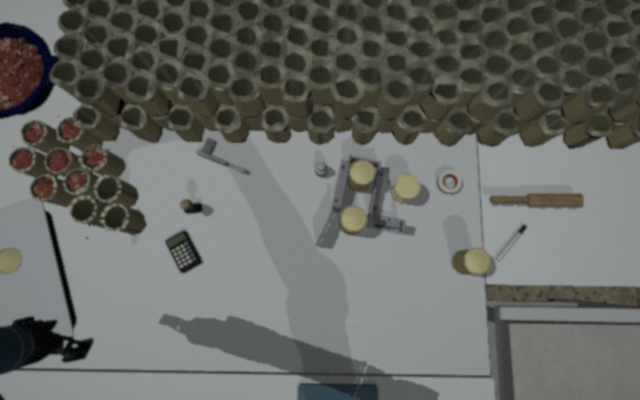

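Run:
```python
from h import *
im=cv2.imread('pics/top0.png')
c=cv2.resize(im[140:260,300:430],None,fx=6,fy=5.0*1.2-1,interpolation=cv2.INTER_CUBIC)
c=cv2.resize(im[145:260,300:430],None,fx=6,fy=5.2,interpolation=cv2.INTER_CUBIC)
c=cv2.resize(im[150:250,300:430],None,fx=6,fy=6,interpolation=cv2.INTER_CUBIC)
cv2.imwrite('pics/topc.png',c)
im=cv2.imread('pics/scene0.png')
c=cv2.resize(im[130:230,240:370],None,fx=6,fy=6,interpolation=cv2.INTER_CUBIC)
cv2.imwrite('pics/scenec.png',c)
```

```text
(no output)
```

View pics/topc.png

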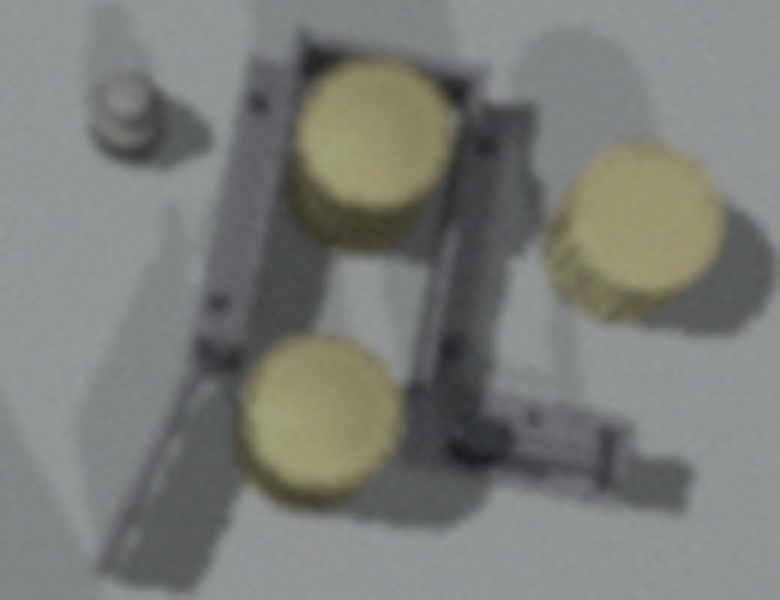

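View pics/scenec.png

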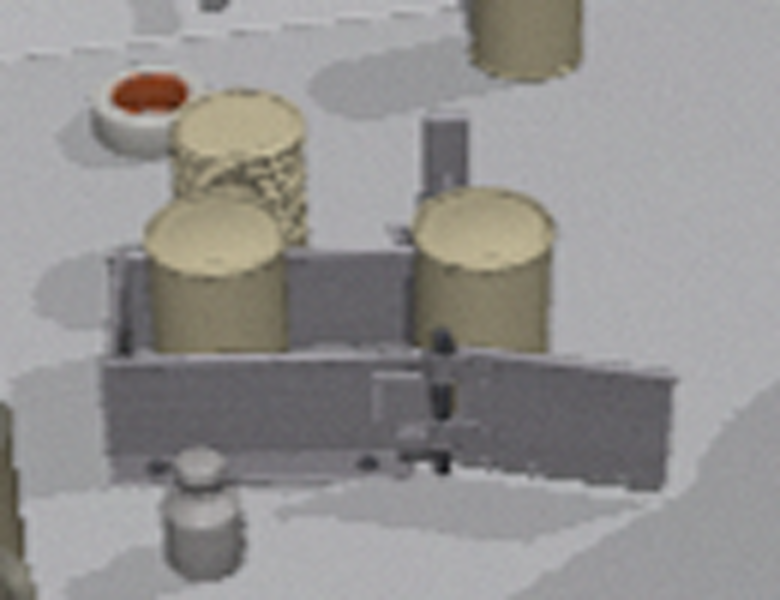

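Run:
```python
from h import *
d=np.load('top0.npy')
def c(n,x,y,z):
    u,v=300+(x+.5)/6-.5,150+(y+.5)/6-.5
    print(n,np.round(pt('top',d,u,v,z),4),'depth:',np.round(pt('top',d,u,v),4))
c('front',322,415,.107);c('back',376,135,.107);c('post',218,350,.086);c('edge',107,570,.079)
c('tab',607,455,.083);c('block',480,440,.057);c('lid',643,218,.086);c('weight',128,100,.061)
c('rwall far',472,80,.063);c('rwall near',415,390,.063);c('lwall far',300,50,.063);c('lwall near',240,340,.063)
c('footend',690,490,.004)
# height-mask centroids
p=camera_params('top');T=np.array(p['world_from_camera'])
v,u=np.mgrid[0:400,0:640]; P=np.stack([(u-p['cx'])/p['fx']*d,(v-p['cy'])/p['fy']*d,d],-1)@T[:3,:3].T+T[:3,3]
m=((P[...,2]>.1)&(P[...,2]<.115)&(u>300)&(u<430)&(v>150)&(v<260)).astype(np.uint8)
n,l,st,ce=cv2.connectedComponentsWithStats(m)
for i in range(1,n):
    if st[i,4]>50: q=P[l==i]; print(st[i,4],q.mean(0).round(4), (q.max(0)-q.min(0)).round(3), ((q.max(0)+q.min(0))/2).round(4))
for lo,hi,name in [(.07,.09,'gate/tab'),(.055,.066,'walls')]:
    m=((P[...,2]>lo)&(P[...,2]<hi)&(u>300)&(u<430)&(v>150)&(v<260)); print(name,m.sum())
np.save('P.npy',P)
h=np.clip(P[150:250,300:430,2]*2000,0,255).astype(np.uint8)
cv2.imwrite('pics/h.png',cv2.resize(cv2.applyColorMap(h,cv2.COLORMAP_JET),None,fx=6,fy=6,interpolation=cv2.INTER_NEAREST))
```

```text
front [ 0.5484 -0.033   0.107 ] depth: [ 0.5487 -0.0332  0.1044]
back [ 0.6775 -0.0574  0.107 ] depth: [ 0.6782 -0.0577  0.1043]
post [0.5806 0.013  0.086 ] depth: [0.5826 0.0127 0.0738]
edge [0.4802 0.062  0.079 ] depth: [0.4821 0.0625 0.0525]
tab [ 0.5354 -0.1643  0.083 ] depth: [ 0.5384 -0.169   0.0593]
block [ 0.5448 -0.1104  0.057 ] depth: [ 0.5447 -0.1103  0.0576]
lid [ 0.6454 -0.1827  0.086 ] depth: [ 0.6452 -0.1825  0.0869]
weight [0.7051 0.0564 0.061 ] depth: [0.7057 0.0564 0.059 ]
rwall far [ 0.717  -0.1076  0.063 ] depth: [ 0.7199 -0.109   0.0531]
rwall near [ 0.567  -0.0795  0.063 ] depth: [ 0.5706 -0.0822  0.0395]
lwall far [ 0.7306 -0.0255  0.063 ] depth: [ 0.7317 -0.0257  0.0595]
lwall near [0.5894 0.0021 0.063 ] depth: [0.5894 0.0021 0.0627]
footend [ 0.5288 -0.2199  0.004 ] depth: [ 0.5297 -0.2217 -0.0037]
510 [ 0.679  -0.0577  0.1059] [0.07  0.069 0.014] [ 0.6779 -0.0583  0.1071]
545 [ 0.5506 -0.0335  0.1059] [0.071 0.067 0.013] [ 0.5506 -0.0337  0.1066]
gate/tab 710
walls 441
```

View pics/h.png

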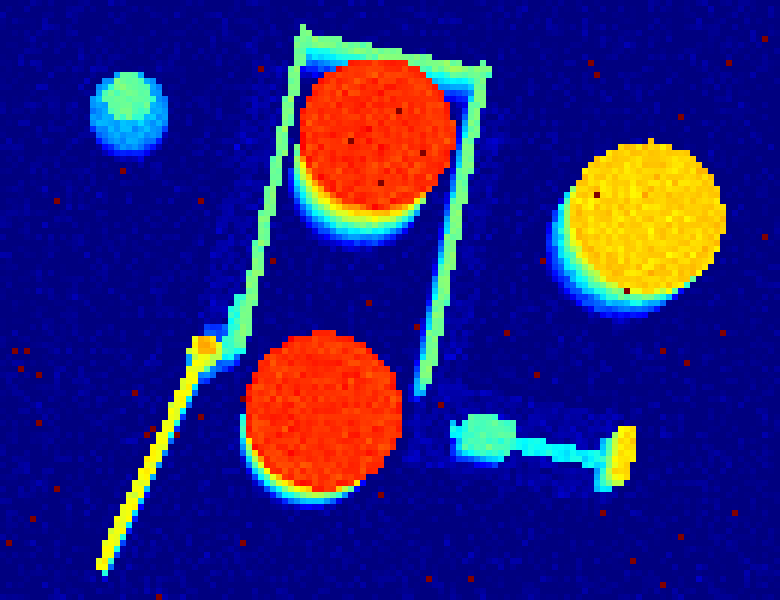

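Run:
```python
from h import *
from scipy.optimize import least_squares
d=np.load('top0.npy')
def c(x,y,z): return pt('top',d,300+(x+.5)/6-.5,150+(y+.5)/6-.5,z)[:2]
L=[c(x,y,.063) for x,y in [(299,65),(285,140),(270,210),(255,280),(246,330)]]
R=[c(x,y,.063) for x,y in [(481,100),(466,180),(454,250),(437,330),(428,375)]]
B=[c(x,y,.063) for x,y in [(330,41),(370,46),(410,56),(455,64)]]
post=c(204,347,.086);tab=c(625,452,.083);blk=c(486,432,.057)
e=c(102,567,.079)
def loc(p,P):
    C,S=np.cos(p[2]),np.sin(p[2]); return np.array([[C,S],[-S,C]])@(np.array(P)-p[:2])
def res(p):
    r=[loc(p,q)[1]-.044 for q in L]+[loc(p,q)[1]+.044 for q in R]+[loc(p,q)[0]-.154 for q in B]
    r+=list(loc(p,post)-[-.006,.060])+list(loc(p,blk)-[-.016,-.078])+[loc(p,tab)[0]+.016]
    return np.array(r)
s=least_squares(res,[.57,-.04,-.18]);p=s.x
print(p,np.degrees(p[2]));print((s.fun*1000).round(1))
print('tab y',loc(p,tab)*1000,'edge',loc(p,e)*1000)
v=loc(p,e)-[-.006,.06];print('q',np.arctan2(-v[0],-v[1]),np.hypot(*v))
for n,q in [('front',(.5495,-.0332)),('back',(.678,-.0578))]: print(n,loc(p,q)*1000)
np.save('lane.npy',p)
```

```text
[ 0.57842145 -0.04174528 -0.19236576] -11.021746153282729
[ 0.1 -0.6 -0.3 -0.1 -0.7 -0.1 -0.3 -0.9 -0.1  0.1 -0.4  1.1  0.2  0.7
 -2.3  0.7  0.4  2.2  0.3]
tab y [ -15.74873621 -136.33217354] edge [-115.42301441   85.54903165]
q 1.8001755498924195 0.11236613858469414
front [-30.02168124   2.85841152]
back [100.81116291   3.2789953 ]
```

```bash
cat >> h.py <<'E'
from scipy.spatial.transform import Rotation as Ro
p=np.load('lane.npy'); C,S=np.cos(p[2]),np.sin(p[2]); RL=np.array([[C,-S],[S,C]])
def w(x,y,z): a=RL@[x,y]+p[:2]; return np.array([a[0],a[1],z])
def loc(P): return RL.T@(np.array(P)[:2]-p[:2])
def ori(az,tilt):
    # tool y at lane azimuth az(deg); tilt(deg): tip leads along tool -x
    a=np.radians(az)+p[2]; y=np.array([np.cos(a),np.sin(a),0]); f=np.cross(y,[0,0,1.]) # f = -x direction
    t=np.radians(tilt); z=f*np.sin(t)-np.array([0,0,1])*np.cos(t)
    return np.stack([np.cross(y,z),y,z],1)
def st():
    s=manip.state(); l=loc(s['tcp_pos'])*1000
    print('t',round(float(s['t']),2),'lane mm',l.round(1),'z',round(s['tcp_pos'][2]*1000,1),'F lane',(RL.T@s['contact_force'][:2]).round(1),round(s['contact_force'][2],1),'w',round(float(s['width']),4))
    return s
def plan(*goals):
    s=st(); R=Ro.from_rotvec(s['eef_rot']).as_matrix()
    for g,Rt in goals:
        dt=R.T@(g-s['tcp_pos'])/.5; r=Ro.from_matrix(R.T@Rt).as_rotvec()/np.pi
        print('goal',g.round(4),'t',dt.round(4),'w',r.round(4),'dist',round(np.linalg.norm(g-s['tcp_pos']),3))
E
python3 -c "
from h import *
plan((w(-.110,.003,.23),ori(90,10)),(w(-.110,.003,.12),ori(90,10)))"
```

```text
t 0.1 lane mm [-428.7  562.9] z 230.5 F lane [ 0.7 -0.7] -0.4 w 0.0854
goal [ 0.471  -0.0178  0.23  ] t [-0.8743 -0.9465  0.0026] w [-0.0068 -0.0553 -0.0725] dist 0.644
goal [ 0.471  -0.0178  0.12  ] t [-0.8743 -0.9462  0.2226] w [-0.0068 -0.0553 -0.0725] dist 0.654
```

Request:
step_arm(
  commands=[
    {"tx": -0.874, "ty": -0.946, "tz": 0.0, "wx": -0.007, "wy": -0.055, "wz": -0.0725, "claw": 30},
    {"tx": -0.874, "ty": -0.946, "tz": 0.0, "wx": -0.007, "wy": -0.055, "wz": -0.0725, "claw": 30},
    {"tx": -0.874, "ty": -0.946, "tz": 0.0, "wx": -0.007, "wy": -0.055, "wz": -0.0725, "claw": 30},
    {"tx": -0.874, "ty": -0.946, "tz": 0.0, "wx": -0.007, "wy": -0.055, "wz": -0.0725, "claw": 30},
    {"tx": -0.874, "ty": -0.946, "tz": 0.0, "wx": -0.007, "wy": -0.055, "wz": -0.0725, "claw": 30},
  ],
)

```text
t: 0.72
tcp_pos: [0.3656, 0.2951, 0.2312]
eef_rot: [0.285, 2.955, -0.022]
contact_force: [1.5, 0.7, 0.0]
width: 0.0301
```

```bash
python3 -c "
from h import *
plan((w(-.110,.003,.23),ori(90,10)),(w(-.110,.003,.12),ori(90,10)))"
```

```text
t 0.72 lane mm [-273.3  289.9] z 231.2 F lane [1.3 1. ] 0.0 w 0.0301
goal [ 0.471  -0.0178  0.23  ] t [-0.3213 -0.5739  0.0576] w [ 0.0007 -0.0002 -0.    ] dist 0.33
goal [ 0.471  -0.0178  0.12  ] t [-0.2832 -0.5744  0.2743] w [ 0.0007 -0.0002 -0.    ] dist 0.348
```

Request:
step_arm(
  commands=[
    {"tx": -0.321, "ty": -0.574, "tz": 0.0576, "claw": 30},
    {"tx": -0.321, "ty": -0.574, "tz": 0.0576, "claw": 30},
    {"tx": -0.321, "ty": -0.574, "tz": 0.0576, "claw": 30},
    {"tx": -0.321, "ty": -0.574, "tz": 0.0576, "claw": 30},
    {"tx": -0.321, "ty": -0.574, "tz": 0.0576, "claw": 30},
  ],
)

```text
invalid input
```

Run:
```python
from h import *
plan((w(-.110,.003,.10),ori(90,10)),(w(-.110,.003,.045),ori(90,10)))
for n in ['top','wrist']:
    im,d=get_image(n); np.save(n+'1.npy',d)
    if n=='top': im=cv2.resize(im[140:290,240:430],None,fx=4,fy=4,interpolation=cv2.INTER_CUBIC)
    cv2.imwrite(f'pics/{n}1.png',im[:,:,::-1])
print(camera_params('wrist'))
```

```text
t 0.72 lane mm [-273.3  289.9] z 231.2 F lane [1.3 1. ] 0.0 w 0.0301
goal [ 0.471  -0.0178  0.1   ] t [-0.2763 -0.5745  0.3137] w [ 0.0007 -0.0002 -0.    ] dist 0.355
goal [ 0.471  -0.0178  0.045 ] t [-0.2572 -0.5747  0.4221] w [ 0.0007 -0.0002 -0.    ] dist 0.379
{'fx': 279.9277754512692, 'fy': 279.9277754512692, 'cx': 324.464938430073, 'cy': 202.03312831805505, 'tool_from_camera': array([[ 1.48511990e-03, -9.64191166e-01, -2.65204055e-01,
         6.69928740e-02],
       [ 9.99998890e-01,  1.46297921e-03,  2.81016122e-04,
        -1.16342330e-03],
       [ 1.17034757e-04, -2.65204178e-01,  9.64192268e-01,
        -1.41881230e-01],
       [ 0.00000000e+00,  0.00000000e+00,  0.00000000e+00,
         1.00000000e+00]])}
```

View pics/top1.png

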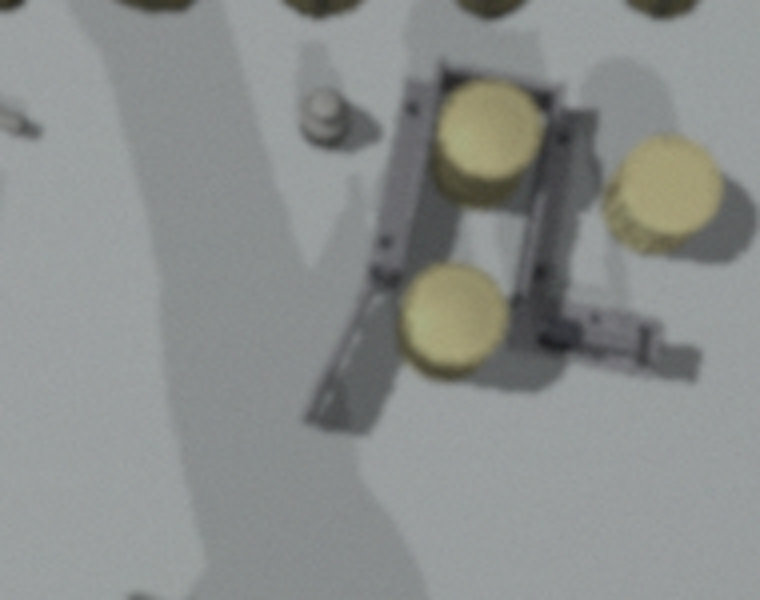

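View pics/wrist1.png

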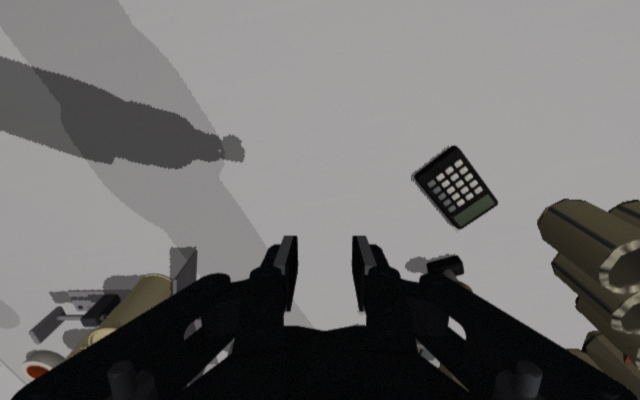

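Request:
step_arm(
  commands=[
    {"tx": -0.321, "ty": -0.574, "tz": 0.0576, "wx": 0, "wy": 0, "wz": 0, "claw": 30},
    {"tx": -0.321, "ty": -0.574, "tz": 0.0576, "wx": 0, "wy": 0, "wz": 0, "claw": 30},
    {"tx": -0.321, "ty": -0.574, "tz": 0.0576, "wx": 0, "wy": 0, "wz": 0, "claw": 30},
    {"tx": -0.321, "ty": -0.574, "tz": 0.0576, "wx": 0, "wy": 0, "wz": 0, "claw": 30},
    {"tx": -0.321, "ty": -0.574, "tz": 0.0576, "wx": 0, "wy": 0, "wz": 0, "claw": 30},
  ],
)

```text
t: 1.45
tcp_pos: [0.4655, -0.0004, 0.2303]
eef_rot: [0.284, 2.954, -0.021]
contact_force: [1.2, 0.8, 1.0]
width: 0.0296
```

Run:
```python
from h import *
plan((w(-.110,.003,.10),ori(90,10)),(w(-.110,.003,.045),ori(90,10)))
for n in ['wrist']:
    im,d=get_image(n); np.save(n+'1.npy',d)
    cv2.imwrite(f'pics/{n}2.png',im[:,:,::-1])
```

```text
t 1.45 lane mm [-118.8   18.9] z 230.3 F lane [1.1 1. ] 1.0 w 0.0296
goal [ 0.471  -0.0178  0.1   ] t [ 0.028  -0.0326  0.2597] w [ 0.0009 -0.      0.0002] dist 0.132
goal [ 0.471  -0.0178  0.045 ] t [ 0.0471 -0.0329  0.368 ] w [ 0.0009 -0.      0.0002] dist 0.186
```

View pics/wrist2.png

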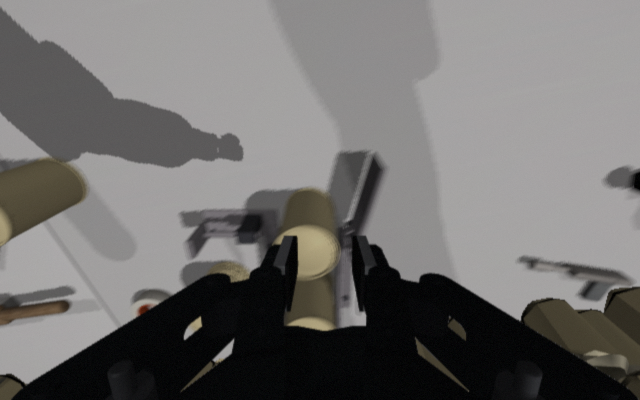

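Request:
step_arm(
  commands=[
    {"tx": 0.0, "ty": -0.0326, "tz": 0.1, "wx": 0, "wy": 0, "wz": 0, "claw": 30},
    {"tx": 0.028, "ty": -0.0326, "tz": 0.26, "wx": 0, "wy": 0, "wz": 0, "claw": 30},
    {"tx": 0.028, "ty": -0.0326, "tz": 0.26, "wx": 0, "wy": 0, "wz": 0, "claw": 30},
    {"tx": 0.047, "ty": -0.0326, "tz": 0.368, "wx": 0, "wy": 0, "wz": 0, "claw": 30},
    {"tx": 0.047, "ty": -0.0326, "tz": 0.368, "wx": 0, "wy": 0, "wz": 0, "claw": 30},
  ],
)

```text
t: 2.12
tcp_pos: [0.4668, -0.0161, 0.0414]
eef_rot: [0.286, 2.964, -0.024]
contact_force: [-0.8, 0.2, 0.5]
width: 0.0299
```

Run:
```python
from h import *
plan((w(-.085,.003,.045),ori(90,10)),(w(-.07,.003,.045),ori(90,10)))
im,d=get_image('wrist'); cv2.imwrite(f'pics/w3.png',im[:,:,::-1])
im,d=get_image('scene'); cv2.imwrite(f'pics/s3.png',cv2.resize(im[100:240,230:420],None,fx=4,fy=4)[:,:,::-1])
```

```text
t 2.12 lane mm [-114.5    3.9] z 41.4 F lane [-0.8  0. ] 0.5 w 0.0299
goal [ 0.4956 -0.0226  0.045 ] t [-0.0593 -0.0017  0.0025] w [-0.     -0.0032  0.0001] dist 0.03
goal [ 0.5103 -0.0254  0.045 ] t [-0.0889 -0.0017  0.0074] w [-0.     -0.0032  0.0001] dist 0.045
```

View pics/w3.png

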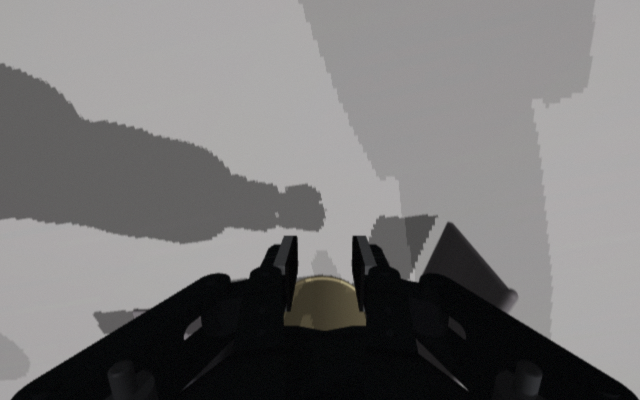

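View pics/s3.png

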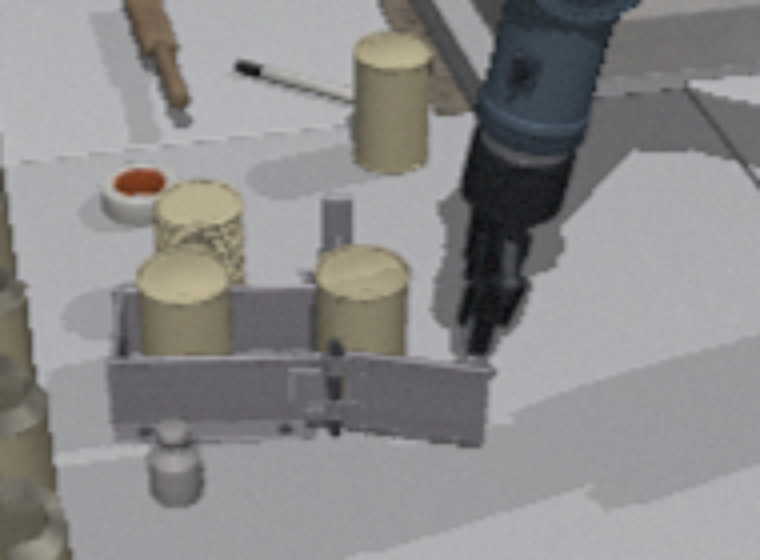

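Request:
step_arm(
  commands=[
    {"tx": -0.04, "ty": -0.0017, "tz": -0.008, "wx": 0, "wy": 0, "wz": 0, "claw": 20},
    {"tx": -0.055, "ty": -0.0017, "tz": -0.014, "wx": 0, "wy": 0, "wz": 0, "claw": 20},
    {"tx": -0.06, "ty": -0.0017, "tz": -0.016, "wx": 0, "wy": 0, "wz": 0, "claw": 20},
    {"tx": -0.06, "ty": -0.0017, "tz": -0.016, "wx": 0, "wy": 0, "wz": 0, "claw": 20},
    {"tx": -0.06, "ty": -0.0017, "tz": -0.016, "wx": 0, "wy": 0, "wz": 0, "claw": 20},
  ],
)

```text
t: 2.85
tcp_pos: [0.4973, -0.0224, 0.0578]
eef_rot: [0.285, 2.955, -0.022]
contact_force: [-0.1, 0.2, -0.3]
width: 0.0201
```

Run:
```python
from h import *
plan((w(-.07,.003,.055),ori(90,10)),(w(-.04,.003,.055),ori(90,10)))
im,d=get_image('wrist'); cv2.imwrite(f'pics/w4.png',im[:,:,::-1])
```

```text
t 2.85 lane mm [-83.4   3.5] z 57.8 F lane [-0.1  0.2] -0.3 w 0.0201
goal [ 0.5103 -0.0254  0.055 ] t [-0.0253 -0.001   0.0102] w [ 0.0007 -0.0004 -0.    ] dist 0.014
goal [ 0.5397 -0.0312  0.055 ] t [-0.0845 -0.001   0.0205] w [ 0.0007 -0.0004 -0.    ] dist 0.043
```

View pics/w4.png

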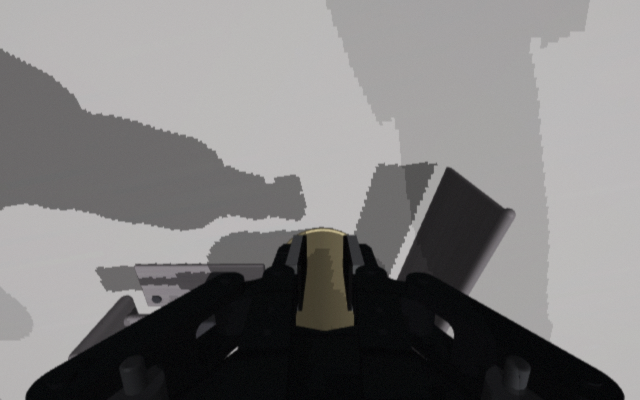

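Request:
step_arm(
  commands=[
    {"tx": -0.015, "ty": -0.001, "tz": 0.005, "wx": 0, "wy": 0, "wz": 0, "claw": 20},
    {"tx": -0.03, "ty": -0.001, "tz": 0.01, "wx": 0, "wy": 0, "wz": 0, "claw": 20},
    {"tx": -0.045, "ty": -0.001, "tz": 0.0135, "wx": 0, "wy": 0, "wz": 0, "claw": 20},
    {"tx": -0.06, "ty": -0.001, "tz": 0.016, "wx": 0, "wy": 0, "wz": 0, "claw": 20},
    {"tx": -0.075, "ty": -0.001, "tz": 0.019, "wx": 0, "wy": 0, "wz": 0, "claw": 20},
  ],
)

```text
t: 3.52
tcp_pos: [0.5362, -0.0305, 0.0549]
eef_rot: [0.285, 2.955, -0.022]
contact_force: [-1.2, 1.6, 0.2]
width: 0.0203
```

Run:
```python
from h import *
plan((w(-.02,.001,.055),ori(90,10)),(w(-.003,.0,.055),ori(90,10)))
im,d=get_image('scene'); cv2.imwrite(f'pics/s5.png',cv2.resize(im[100:240,230:420],None,fx=4,fy=4)[:,:,::-1])
```

```text
t 3.52 lane mm [-43.6   3. ] z 54.9 F lane [-1.5  1.4] 0.2 w 0.0203
goal [ 0.559  -0.0369  0.055 ] t [-0.0464 -0.004   0.008 ] w [ 0.0007 -0.0002 -0.0001] dist 0.024
goal [ 0.5755 -0.0412  0.055 ] t [-0.0799 -0.006   0.0139] w [ 0.0007 -0.0002 -0.0001] dist 0.041
```

View pics/s5.png

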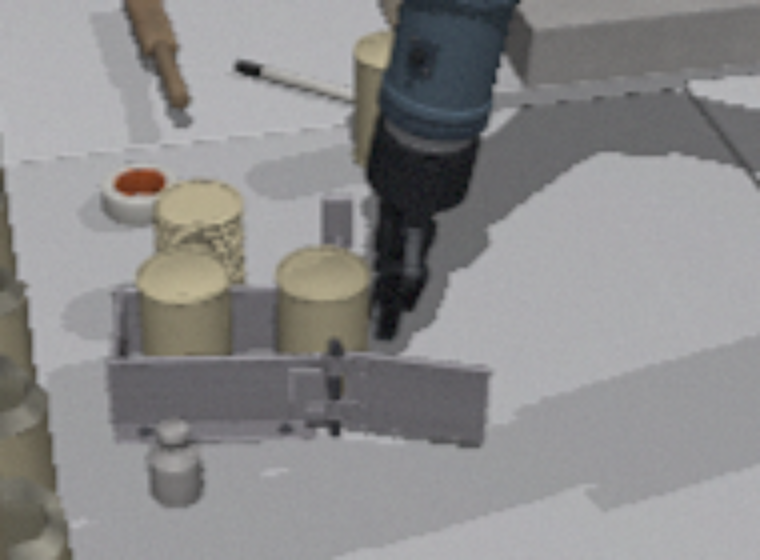

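Request:
step_arm(
  commands=[
    {"tx": -0.015, "ty": -0.002, "tz": 0.003, "wx": 0, "wy": 0, "wz": 0, "claw": 20},
    {"tx": -0.03, "ty": -0.003, "tz": 0.005, "wx": 0, "wy": 0, "wz": 0, "claw": 20},
    {"tx": -0.045, "ty": -0.004, "tz": 0.008, "wx": 0, "wy": 0, "wz": 0, "claw": 20},
    {"tx": -0.058, "ty": -0.004, "tz": 0.01, "wx": 0, "wy": 0, "wz": 0, "claw": 20},
    {"tx": -0.068, "ty": -0.004, "tz": 0.012, "wx": 0, "wy": 0, "wz": 0, "claw": 20},
  ],
)

```text
t: 4.2
tcp_pos: [0.5686, -0.0389, 0.0546]
eef_rot: [0.285, 2.957, -0.022]
contact_force: [-6.6, 1.3, 4.6]
width: 0.0202
```

```bash
cat >> h.py <<'E'
def cans():
    im,d=get_image('top'); p_=camera_params('top');T=np.array(p_['world_from_camera'])
    v,u=np.mgrid[0:400,0:640]; P=np.stack([(u-p_['cx'])/p_['fx']*d,(v-p_['cy'])/p_['fy']*d,d],-1)@T[:3,:3].T+T[:3,3]
    m=((P[...,2]>.1)&(P[...,2]<.115)&(u>320)&(u<400)&(v>150)&(v<245)).astype(np.uint8)
    n,l,s,ce=cv2.connectedComponentsWithStats(m)
    for i in range(1,n):
        if s[i,4]>80: q=P[l==i]; print('can?',s[i,4],(loc(q.mean(0))*1000).round(1))
    return im,d,P
E
python3 - <<'E'
from h import *
plan((w(-.003,.001,.055),ori(90,10)),(w(-.06,.0,.055),ori(90,10)))
im,d,P=cans(); cv2.imwrite(f'pics/t6.png',cv2.resize(im[140:290,240:430],None,fx=4,fy=4)[:,:,::-1])
E
```

```text
t 4.2 lane mm [-10.2   0.9] z 54.6 F lane [-6.8  0. ] 4.6 w 0.0202
goal [ 0.5757 -0.0402  0.055 ] t [-0.0143  0.0002  0.0018] w [ 0.0006 -0.0009 -0.0001] dist 0.007
goal [ 0.5195 -0.0303  0.055 ] t [ 0.098  -0.0018 -0.0177] w [ 0.0006 -0.0009 -0.0001] dist 0.05
can? 725 [88.5  2.7]
```

View pics/t6.png

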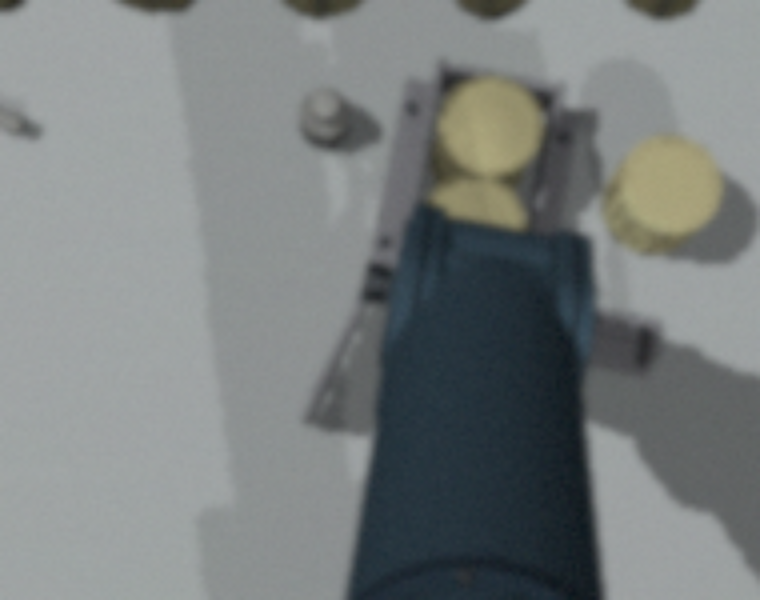

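Request:
step_arm(
  commands=[
    {"tx": -0.004, "ty": 0, "tz": 0.001, "wx": 0, "wy": 0, "wz": 0, "claw": 20},
    {"tx": -0.006, "ty": 0, "tz": 0.001, "wx": 0, "wy": 0, "wz": 0, "claw": 20},
    {"tx": -0.008, "ty": 0, "tz": 0.001, "wx": 0, "wy": 0, "wz": 0, "claw": 20},
    {"tx": -0.01, "ty": 0, "tz": 0.0015, "wx": 0, "wy": 0, "wz": 0, "claw": 20},
    {"tx": -0.01, "ty": 0, "tz": 0.0015, "wx": 0, "wy": 0, "wz": 0, "claw": 20},
  ],
)

```text
t: 4.88
tcp_pos: [0.5741, -0.0399, 0.0549]
eef_rot: [0.285, 2.955, -0.022]
contact_force: [-3.3, -0.2, -1.6]
width: 0.0199
```

```bash
cat >> h.py <<'E'
def circ(P,um=(320,400)):
    # back can top centre and front can rear rim along lane x, from points at can-top height
    v,u=np.mgrid[0:400,0:640]
    m=(P[...,2]>.1)&(P[...,2]<.112)&(u>um[0])&(u<um[1])&(v>150)&(v<245)
    q=(P[m][:,:2]-p[:2])@RL*1000
    sel=np.abs(q[:,1]-3)<42; q=q[sel]
    # profile: width per x-slice
    for x in range(-20,150,4):
        k=(q[:,0]>=x)&(q[:,0]<x+4)
        if k.sum(): print(x,k.sum(),q[k,1].min().round(0),q[k,1].max().round(0),end=' | ')
    print()
E
python3 - <<'E'
from h import *
plan((w(-.003,.001,.055),ori(90,10)),(w(-.06,.0,.055),ori(90,10)))
im,d,P=cans(); circ(P)
E
```

```text
t 4.88 lane mm [-4.6  1. ] z 54.9 F lane [-3.2 -0.8] -1.6 w 0.0199
goal [ 0.5757 -0.0402  0.055 ] t [-0.0032  0.0001  0.0004] w [ 0.0007 -0.0003 -0.0001] dist 0.002
goal [ 0.5195 -0.0303  0.055 ] t [ 0.1091 -0.0019 -0.0193] w [ 0.0007 -0.0003 -0.0001] dist 0.055
can? 711 [94.8  2.8]
44 22 -31.0 19.0 | 48 36 -31.0 34.0 | 52 34 -30.0 34.0 | 56 33 -29.0 32.0 | 60 29 -25.0 27.0 | 64 23 -22.0 22.0 | 68 20 -19.0 23.0 | 72 14 -6.0 15.0 | 76 11 -9.0 17.0 | 80 22 -16.0 23.0 | 84 28 -23.0 29.0 | 88 31 -25.0 33.0 | 92 32 -27.0 34.0 | 96 34 -30.0 35.0 | 100 33 -29.0 38.0 | 104 40 -31.0 39.0 | 108 34 -30.0 37.0 | 112 37 -30.0 38.0 | 116 37 -28.0 38.0 | 120 31 -28.0 36.0 | 124 33 -27.0 34.0 | 128 27 -24.0 32.0 | 132 30 -23.0 30.0 | 136 18 -17.0 28.0 | 140 18 -10.0 20.0 | 144 3 -1.0 4.0 |
```

Request:
step_arm(
  commands=[
    {"tx": -0.003, "ty": 0, "tz": 0, "wx": 0, "wy": 0, "wz": 0, "claw": 20},
    {"tx": -0.005, "ty": 0, "tz": 0, "wx": 0, "wy": 0, "wz": 0, "claw": 20},
    {"tx": -0.005, "ty": 0, "tz": 0, "wx": 0, "wy": 0, "wz": 0, "claw": 20},
    {"tx": 0.03, "ty": 0, "tz": -0.006, "wx": 0, "wy": 0, "wz": 0, "claw": 20},
    {"tx": 0.1, "ty": 0, "tz": -0.018, "wx": 0, "wy": 0, "wz": 0, "claw": 20},
  ],
)

```text
t: 5.55
tcp_pos: [0.5272, -0.0305, 0.0565]
eef_rot: [0.285, 2.948, -0.022]
contact_force: [0.2, 0.8, 0.1]
width: 0.0198
```

Run:
```python
from h import *
plan((w(-.15,.0,.1),ori(90,10)),(w(-.15,.0,.17),ori(90,10)))
```

```text
t 5.55 lane mm [-52.4   1.2] z 56.5 F lane [-0.   0.8] 0.1 w 0.0198
goal [ 0.4312 -0.0131  0.1   ] t [ 0.1765 -0.0023 -0.1206] w [ 0.0009  0.0018 -0.0003] dist 0.107
goal [ 0.4312 -0.0131  0.17  ] t [ 0.1514 -0.0019 -0.2583] w [ 0.0009  0.0018 -0.0003] dist 0.15
```

Request:
step_arm(
  commands=[
    {"tx": 0.1765, "ty": 0, "tz": -0.12, "wx": 0, "wy": 0, "wz": 0, "claw": 0},
    {"tx": 0.1765, "ty": 0, "tz": -0.12, "wx": 0, "wy": 0, "wz": 0, "claw": 0},
    {"tx": 0.15, "ty": 0, "tz": -0.26, "wx": 0, "wy": 0, "wz": 0, "claw": 0},
    {"tx": 0.15, "ty": 0.1, "tz": -0.26, "wx": 0, "wy": 0, "wz": 0, "claw": 0},
    {"tx": 0.1, "ty": 0.2, "tz": -0.25, "wx": 0, "wy": 0, "wz": 0, "claw": 0},
  ],
)

```text
t: 6.18
tcp_pos: [0.4759, 0.0833, 0.1728]
eef_rot: [0.286, 2.948, -0.015]
contact_force: [1.1, -0.5, 0.2]
width: -0.0003
```

Run:
```python
from h import *
plan((w(-.07,.125,.16),ori(90,10)),(w(-.07,.125,.05),ori(90,10)))
im,d,P=cans(); circ(P); cv2.imwrite(f'pics/t7.png',cv2.resize(im[140:290,240:430],None,fx=4,fy=4)[:,:,::-1])
```

```text
t 6.17 lane mm [-124.5  103.1] z 172.8 F lane [ 1.2 -0.3] 0.2 w -0.0003
goal [0.5336 0.0943 0.16  ] t [-0.1026  0.0437  0.045 ] w [ 0.0022  0.0016 -0.0005] dist 0.06
goal [0.5336 0.0943 0.05  ] t [-0.0633  0.0421  0.2615] w [ 0.0022  0.0016 -0.0005] dist 0.136
can? 1027 [76.8  2.9]
4 2 0.0 3.0 | 8 16 -13.0 14.0 | 12 23 -18.0 24.0 | 16 24 -22.0 27.0 | 20 35 -24.0 31.0 | 24 33 -29.0 31.0 | 28 34 -31.0 35.0 | 32 40 -31.0 36.0 | 36 35 -33.0 37.0 | 40 39 -31.0 37.0 | 44 37 -31.0 36.0 | 48 38 -30.0 36.0 | 52 34 -30.0 34.0 | 56 30 -29.0 32.0 | 60 35 -26.0 32.0 | 64 26 -23.0 26.0 | 68 24 -21.0 23.0 | 72 19 -15.0 15.0 | 76 8 -5.0 11.0 | 80 17 -13.0 20.0 | 84 23 -17.0 27.0 | 88 28 -22.0 30.0 | 92 30 -25.0 34.0 | 96 33 -27.0 35.0 | 100 33 -29.0 35.0 | 104 34 -28.0 36.0 | 108 39 -31.0 37.0 | 112 33 -30.0 38.0 | 116 37 -29.0 38.0 | 120 33 -28.0 36.0 | 124 33 -28.0 34.0 | 128 30 -27.0 35.0 | 132 29 -23.0 33.0 | 136 23 -19.0 26.0 | 140 23 -16.0 23.0 | 144 14 -13.0 16.0 | 148 1 -1.0 -1.0 |
```

View pics/t7.png

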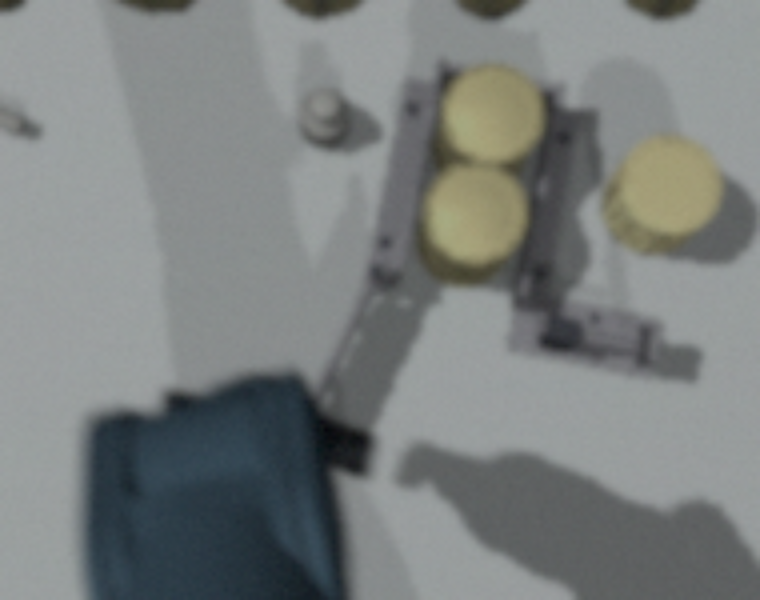

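Request:
step_arm(
  commands=[
    {"tx": -0.1, "ty": 0.05, "tz": 0.045, "wx": 0, "wy": 0, "wz": 0, "claw": 0},
    {"tx": -0.1, "ty": 0.05, "tz": 0.045, "wx": 0, "wy": 0, "wz": 0, "claw": 0},
    {"tx": -0.08, "ty": 0.045, "tz": 0.16, "wx": 0, "wy": 0, "wz": 0, "claw": 0},
    {"tx": -0.063, "ty": 0.043, "tz": 0.26, "wx": 0, "wy": 0, "wz": 0, "claw": 0},
    {"tx": -0.063, "ty": 0.043, "tz": 0.26, "wx": 0, "wy": 0, "wz": 0, "claw": 0},
  ],
)

```text
t: 6.85
tcp_pos: [0.5281, 0.0911, 0.0452]
eef_rot: [0.286, 2.959, -0.026]
contact_force: [-0.4, 0.3, -0.1]
width: 0.0001
```

```bash
cat >> h.py <<'E'
def arc(qs,r=.078,ex=0.,z=.05):
    g=[]
    for q in qs:
        d=.003+.011*abs(np.cos(q))+.0145*abs(np.sin(q))+ex
        c=np.array([-.006,.060])+r*np.array([-np.sin(q),-np.cos(q)])+d*np.array([-np.cos(q),np.sin(q)])
        g.append((w(c[0],c[1],z),ori(90,10)))
    plan(*g)
E
python3 - <<'E'
from h import *
arc([1.8,1.65,1.5,1.35,1.2,1.05])
E
```

```text
t 6.85 lane mm [-74.8 120.8] z 45.2 F lane [-0.4  0.2] -0.1 w 0.0001
goal [0.5209 0.0681 0.05  ] t [ 0.0038 -0.0479 -0.0103] w [-0.0003 -0.0017 -0.0002] dist 0.025
goal [0.5138 0.0569 0.05  ] t [ 0.0132 -0.0727 -0.0119] w [-0.0003 -0.0017 -0.0002] dist 0.037
goal [0.5088 0.0459 0.05  ] t [ 0.0187 -0.0962 -0.0128] w [-0.0003 -0.0017 -0.0002] dist 0.049
goal [0.5055 0.0356 0.05  ] t [ 0.0212 -0.1176 -0.0133] w [-0.0003 -0.0017 -0.0002] dist 0.06
goal [0.5036 0.0246 0.05  ] t [ 0.0207 -0.1399 -0.0132] w [-0.0003 -0.0017 -0.0002] dist 0.071
goal [0.5034 0.0131 0.05  ] t [ 0.0168 -0.1626 -0.0125] w [-0.0003 -0.0017 -0.0002] dist 0.082
```

Request:
step_arm(
  commands=[
    {"tx": 0.004, "ty": -0.04, "tz": -0.01, "wx": 0, "wy": 0, "wz": 0, "claw": 0},
    {"tx": 0.01, "ty": -0.065, "tz": -0.012, "wx": 0, "wy": 0, "wz": 0, "claw": 0},
    {"tx": 0.017, "ty": -0.088, "tz": -0.013, "wx": 0, "wy": 0, "wz": 0, "claw": 0},
    {"tx": 0.021, "ty": -0.11, "tz": -0.013, "wx": 0, "wy": 0, "wz": 0, "claw": 0},
    {"tx": 0.021, "ty": -0.128, "tz": -0.013, "wx": 0, "wy": 0, "wz": 0, "claw": 0},
  ],
)

```text
t: 7.48
tcp_pos: [0.5068, 0.0313, 0.0521]
eef_rot: [0.285, 2.954, -0.021]
contact_force: [1.1, 0.8, -0.8]
width: -0.0001
```

Run:
```python
from h import *
arc([1.2,1.05,.9,.75,.6,.45])
im,d=get_image('scene'); cv2.imwrite(f'pics/s8.png',cv2.resize(im[100:240,230:420],None,fx=4,fy=4)[:,:,::-1])
```

```text
t 7.47 lane mm [-84.3  58. ] z 52.1 F lane [0.9 1. ] -0.8 w -0.0001
goal [0.5036 0.0246 0.05  ] t [ 0.0044 -0.0143  0.0035] w [ 0.0008 -0.0002 -0.0001] dist 0.008
goal [0.5034 0.0131 0.05  ] t [ 0.0005 -0.0371  0.0041] w [ 0.0008 -0.0002 -0.0001] dist 0.019
goal [0.505  0.0012 0.05  ] t [-0.0071 -0.0598  0.0054] w [ 0.0008 -0.0002 -0.0001] dist 0.03
goal [ 0.5086 -0.0106  0.05  ] t [-0.0185 -0.0816  0.0074] w [ 0.0008 -0.0002 -0.0001] dist 0.042
goal [ 0.5142 -0.022   0.05  ] t [-0.0337 -0.1019  0.01  ] w [ 0.0008 -0.0002 -0.0001] dist 0.054
goal [ 0.5219 -0.0326  0.05  ] t [-0.0525 -0.1198  0.0132] w [ 0.0008 -0.0002 -0.0001] dist 0.066
```

View pics/s8.png

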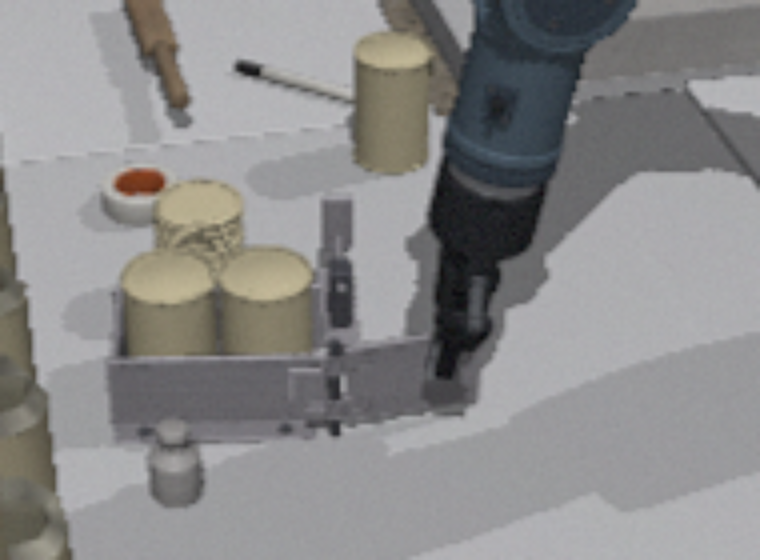

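Gate is swinging (now around q≈1.2), fingers on its outer side, both cans in the lane.

Request:
step_arm(
  commands=[
    {"tx": 0.003, "ty": -0.026, "tz": 0.004, "wx": 0, "wy": 0, "wz": 0, "claw": 0},
    {"tx": -0.003, "ty": -0.048, "tz": 0.005, "wx": 0, "wy": 0, "wz": 0, "claw": 0},
    {"tx": -0.0125, "ty": -0.071, "tz": 0.006, "wx": 0, "wy": 0, "wz": 0, "claw": 0},
    {"tx": -0.026, "ty": -0.092, "tz": 0.009, "wx": 0, "wy": 0, "wz": 0, "claw": 0},
    {"tx": -0.043, "ty": -0.111, "tz": 0.0115, "wx": 0, "wy": 0, "wz": 0, "claw": 0},
  ],
)

```text
t: 8.15
tcp_pos: [0.5185, -0.0279, 0.0498]
eef_rot: [0.286, 2.955, -0.022]
contact_force: [0.1, 0.7, 0.5]
width: -0.0002
```

Run:
```python
from h import *
arc([.45,.3,.2,.1,.05,.0])
im,d=get_image('scene'); cv2.imwrite(f'pics/s9.png',cv2.resize(im[100:240,230:420],None,fx=4,fy=4)[:,:,::-1])
```

```text
t 8.15 lane mm [-61.5   2.1] z 49.8 F lane [-0.1  0.7] 0.5 w -0.0002
goal [ 0.5219 -0.0326  0.05  ] t [-0.0085 -0.008   0.0011] w [ 0.0007 -0.0003 -0.0002] dist 0.006
goal [ 0.5315 -0.042   0.05  ] t [-0.0305 -0.0228  0.0049] w [ 0.0007 -0.0003 -0.0002] dist 0.019
goal [ 0.5388 -0.0474  0.05  ] t [-0.0467 -0.0305  0.0077] w [ 0.0007 -0.0003 -0.0002] dist 0.028
goal [ 0.5468 -0.052   0.05  ] t [-0.0639 -0.0364  0.0107] w [ 0.0007 -0.0003 -0.0002] dist 0.037
goal [ 0.551  -0.0539  0.05  ] t [-0.0728 -0.0386  0.0123] w [ 0.0007 -0.0003 -0.0002] dist 0.042
goal [ 0.5553 -0.0556  0.05  ] t [-0.0819 -0.0402  0.0139] w [ 0.0007 -0.0003 -0.0002] dist 0.046
```

View pics/s9.png

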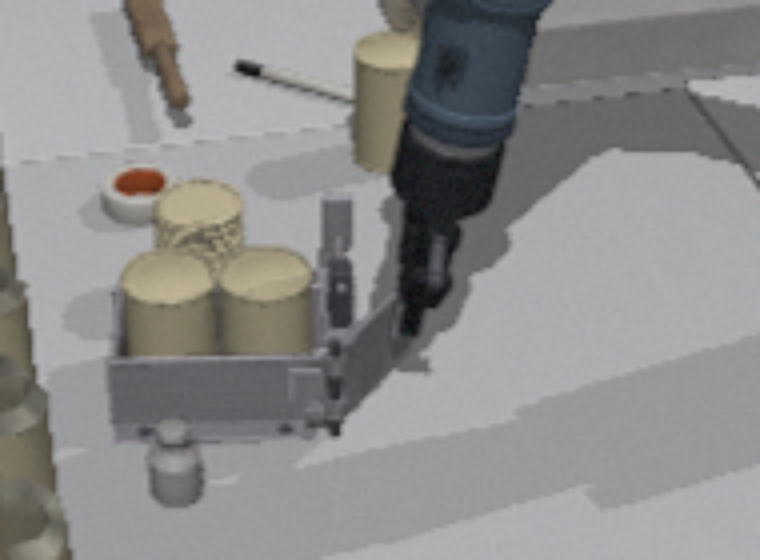

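Request:
step_arm(
  commands=[
    {"tx": -0.018, "ty": -0.015, "tz": 0.003, "wx": 0, "wy": 0, "wz": 0, "claw": 0},
    {"tx": -0.0305, "ty": -0.023, "tz": 0.005, "wx": 0, "wy": 0, "wz": 0, "claw": 0},
    {"tx": -0.045, "ty": -0.03, "tz": 0.008, "wx": 0, "wy": 0, "wz": 0, "claw": 0},
    {"tx": -0.058, "ty": -0.035, "tz": 0.01, "wx": 0, "wy": 0, "wz": 0, "claw": 0},
    {"tx": -0.07, "ty": -0.038, "tz": 0.012, "wx": 0, "wy": 0, "wz": 0, "claw": 0},
  ],
)

```text
t: 8.82
tcp_pos: [0.5497, -0.0525, 0.0499]
eef_rot: [0.285, 2.955, -0.022]
contact_force: [-1.5, 0.8, 1.0]
width: 0.0001
```

Run:
```python
from h import *
arc([.05,.0]); arc([0],ex=-.002)
im,d=get_image('scene'); cv2.imwrite(f'pics/s10.png',cv2.resize(im[100:240,230:420],None,fx=4,fy=4)[:,:,::-1])
```

```text
t 8.82 lane mm [-26.1 -16.1] z 49.9 F lane [-1.6  0.5] 1.0 w 0.0001
goal [ 0.551  -0.0539  0.05  ] t [-0.003  -0.0022  0.0003] w [ 0.0007 -0.0003 -0.    ] dist 0.002
goal [ 0.5553 -0.0556  0.05  ] t [-0.0121 -0.0038  0.0019] w [ 0.0007 -0.0003 -0.    ] dist 0.006
t 8.82 lane mm [-26.1 -16.1] z 49.9 F lane [-1.6  0.5] 1.0 w 0.0001
goal [ 0.5573 -0.056   0.05  ] t [-0.016  -0.0038  0.0026] w [ 0.0007 -0.0003 -0.    ] dist 0.008
```

View pics/s10.png

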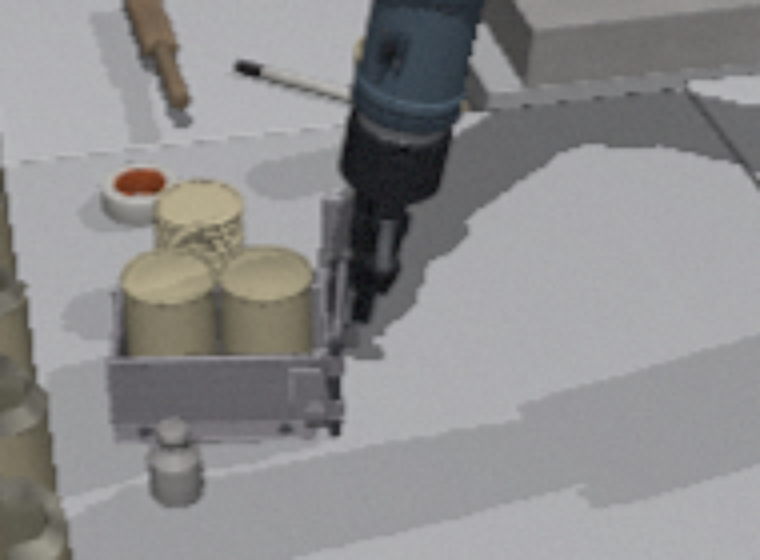

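Nearly shut; creep to contact with the stop.

Request:
step_arm(
  commands=[
    {"tx": -0.004, "ty": 0, "tz": 0.001, "wx": 0, "wy": 0, "wz": 0, "claw": 0},
    {"tx": -0.007, "ty": 0, "tz": 0.001, "wx": 0, "wy": 0, "wz": 0, "claw": 0},
    {"tx": -0.01, "ty": 0, "tz": 0.0015, "wx": 0, "wy": 0, "wz": 0, "claw": 0},
    {"tx": -0.012, "ty": 0, "tz": 0.002, "wx": 0, "wy": 0, "wz": 0, "claw": 0},
    {"tx": -0.012, "ty": 0, "tz": 0.002, "wx": 0, "wy": 0, "wz": 0, "claw": 0},
  ],
)

```text
t: 9.5
tcp_pos: [0.5555, -0.0535, 0.05]
eef_rot: [0.285, 2.954, -0.022]
contact_force: [0.0, 0.8, -0.6]
width: -0.0001
```

Run:
```python
from h import *
arc([.0],ex=-.002)
```

```text
t 9.5 lane mm [-20.3 -16. ] z 50.0 F lane [-0.1  0.8] -0.6 w -0.0001
goal [ 0.5573 -0.056   0.05  ] t [-0.0045 -0.0041  0.0009] w [ 0.0007 -0.0002 -0.0001] dist 0.003
```

Request:
step_arm(
  commands=[
    {"tx": -0.0015, "ty": 0, "tz": 0, "wx": 0, "wy": 0, "wz": 0, "claw": 0},
    {"tx": -0.003, "ty": 0, "tz": 0, "wx": 0, "wy": 0, "wz": 0, "claw": 0},
    {"tx": -0.004, "ty": 0, "tz": 0.0005, "wx": 0, "wy": 0, "wz": 0, "claw": 0},
    {"tx": -0.005, "ty": 0, "tz": 0.0005, "wx": 0, "wy": 0, "wz": 0, "claw": 0},
    {"tx": -0.005, "ty": 0, "tz": 0.0005, "wx": 0, "wy": 0, "wz": 0, "claw": 0},
  ],
)

```text
t: 10.12
tcp_pos: [0.5567, -0.0538, 0.0499]
eef_rot: [0.285, 2.957, -0.021]
contact_force: [-5.0, 1.4, 3.6]
width: 0.0002
```

Run:
```python
from h import *
arc([.0],ex=-.002)
```

```text
t 10.12 lane mm [-19. -16.] z 49.9 F lane [-5.2  0.4] 3.6 w 0.0002
goal [ 0.5573 -0.056   0.05  ] t [-0.002  -0.0041  0.0001] w [ 0.0007 -0.0009 -0.    ] dist 0.002
```

Request:
step_arm(
  commands=[
    {"tx": -0.002, "ty": 0, "tz": 0, "wx": 0, "wy": 0, "wz": 0, "claw": 0},
    {"tx": -0.002, "ty": 0, "tz": 0, "wx": 0, "wy": 0, "wz": 0, "claw": 0},
    {"tx": 0.02, "ty": 0, "tz": -0.003, "wx": 0, "wy": 0, "wz": 0, "claw": 0},
    {"tx": 0.12, "ty": 0, "tz": -0.03, "wx": 0, "wy": 0, "wz": 0, "claw": 0},
    {"tx": 0.16, "ty": 0, "tz": -0.14, "wx": 0, "wy": 0, "wz": 0, "claw": 0},
  ],
)

```text
t: 10.75
tcp_pos: [0.4643, -0.0366, 0.1034]
eef_rot: [0.285, 2.961, -0.023]
contact_force: [1.3, -0.4, 1.9]
width: 0.0002
```

Run:
```python
from h import *
plan((w(-.11,-.19,.15),ori(90,0)),(w(-.016,-.19,.15),ori(90,0)))
im,d=get_image('scene'); cv2.imwrite(f'pics/s11.png',cv2.resize(im[100:240,230:420],None,fx=4,fy=4)[:,:,::-1])
```

```text
t 10.75 lane mm [-113.   -16.7] z 103.4 F lane [ 1.4 -0.1] 1.9 w 0.0002
goal [ 0.4341 -0.2072  0.15  ] t [-0.0213 -0.3465 -0.091 ] w [0.0002 0.0534 0.0001] dist 0.179
goal [ 0.5264 -0.2252  0.15  ] t [-0.2067 -0.3466 -0.0597] w [0.0002 0.0534 0.0001] dist 0.204
```

View pics/s11.png

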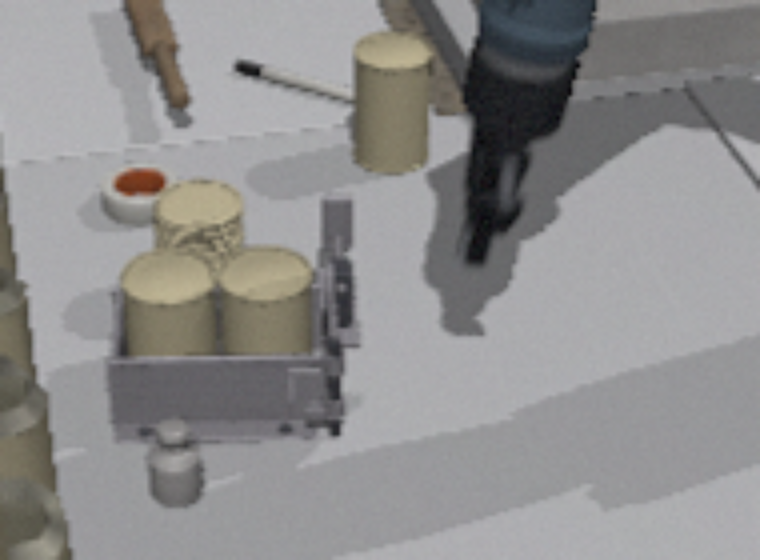

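Run:
```python
from h import *
d=np.load('top0.npy')
q=pt('top',d,478,261,.107);print(q,loc(q)*1000, pt('top',d,478,261))
im,d,P=cans(); circ(P)
v,u=np.mgrid[0:400,0:640]
m=(P[...,2]>.06)&(P[...,2]<.095)&(u>300)&(u<430)&(v>190)&(v<250)
a=(P[m][:,:2]-p[:2])@RL*1000
k=(a[:,0]<8);a=a[k]
t=a[a[:,1]<-100];print('tab',t.min(0),t.max(0),np.median(t,0),len(t))
g=a[(a[:,1]>-60)&(a[:,1]<50)];print('gate fit',np.polyfit(g[:,1],g[:,0],1),g.min(0),g.max(0),len(g))
plan((w(-.016,-.19,.15),ori(90,0)))
```

```text
[ 0.44161538 -0.36019423  0.107     ] [ -73.40107053 -338.72986209] [ 0.44174453 -0.36149448  0.10366269]
can? 1022 [76.8  3. ]
4 2 0.0 3.0 | 8 14 -13.0 14.0 | 12 23 -18.0 21.0 | 16 27 -22.0 27.0 | 20 32 -25.0 31.0 | 24 35 -29.0 31.0 | 28 33 -31.0 35.0 | 32 40 -31.0 36.0 | 36 37 -33.0 37.0 | 40 36 -32.0 37.0 | 44 38 -31.0 36.0 | 48 38 -31.0 36.0 | 52 34 -29.0 34.0 | 56 31 -29.0 32.0 | 60 30 -26.0 32.0 | 64 29 -25.0 28.0 | 68 20 -21.0 21.0 | 72 19 -15.0 15.0 | 76 11 -8.0 11.0 | 80 18 -13.0 20.0 | 84 19 -18.0 27.0 | 88 32 -22.0 30.0 | 92 30 -25.0 34.0 | 96 32 -27.0 35.0 | 100 34 -29.0 35.0 | 104 35 -30.0 36.0 | 108 37 -30.0 37.0 | 112 32 -29.0 38.0 | 116 36 -29.0 38.0 | 120 33 -28.0 37.0 | 124 33 -28.0 34.0 | 128 29 -26.0 35.0 | 132 32 -23.0 31.0 | 136 25 -19.0 26.0 | 140 20 -16.0 21.0 | 144 15 -12.0 18.0 | 
tab [ -28.57131286 -140.37430269] [  -3.78791199 -132.07649228] [ -16.60513981 -135.18863819] 40
gate fit [-2.20816565e-03 -6.09343782e+00] [ -9.57425171 -52.73542083] [ 7.39539213 48.51542588] 112
t 10.85 lane mm [-109.5  -15.9] z 108.5 F lane [0.8 0.3] -0.0 w -0.0002
goal [ 0.5264 -0.2252  0.15  ] t [-0.1989 -0.3479 -0.0499] w [ 0.0014  0.0568 -0.0001] dist 0.202
```

Request:
step_arm(
  commands=[
    {"tx": -0.0, "ty": -0.1, "tz": -0.08, "wx": 0, "wy": 0.055, "wz": 0, "claw": 0},
    {"tx": -0.1, "ty": -0.22, "tz": -0.065, "wx": 0, "wy": 0.055, "wz": 0, "claw": 0},
    {"tx": -0.199, "ty": -0.348, "tz": -0.05, "wx": 0, "wy": 0.055, "wz": 0, "claw": 0},
    {"tx": -0.199, "ty": -0.348, "tz": -0.05, "wx": 0, "wy": 0.055, "wz": 0, "claw": 0},
    {"tx": -0.199, "ty": -0.348, "tz": -0.05, "wx": 0, "wy": 0.055, "wz": 0, "claw": 0},
  ],
)

```text
t: 11.48
tcp_pos: [0.5284, -0.2299, 0.1468]
eef_rot: [0.308, 3.122, -0.001]
contact_force: [-0.3, 0.4, 0.5]
width: -0.0001
```

Run:
```python
from h import *
plan((w(-.016,-.19,.06),ori(90,0)),(w(-.016,-.18,.06),ori(90,0)))
im,d=get_image('wrist'); cv2.imwrite(f'pics/w12.png',im[:,:,::-1])
im,d=get_image('scene'); cv2.imwrite(f'pics/s12.png',cv2.resize(im[80:240,230:420],None,fx=3.5,fy=3.5)[:,:,::-1])
```

```text
t 11.47 lane mm [ -13.1 -194.2] z 146.8 F lane [-0.3  0.3] 0.5 w -0.0001
goal [ 0.5264 -0.2252  0.06  ] t [0.0066 0.0085 0.1735] w [-0.0002  0.0014 -0.0015] dist 0.087
goal [ 0.5283 -0.2154  0.06  ] t [0.0066 0.0285 0.1735] w [-0.0002  0.0014 -0.0015] dist 0.088
```

View pics/w12.png

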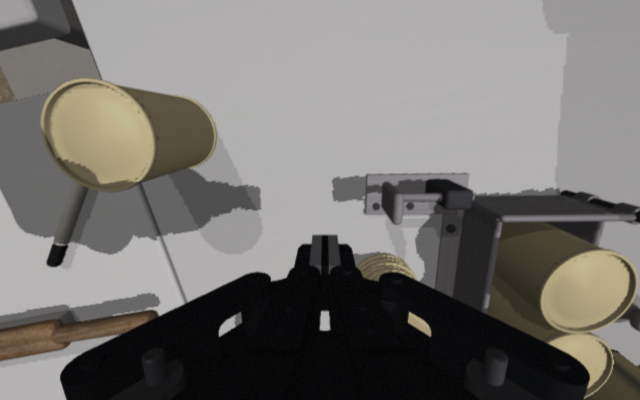

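View pics/s12.png

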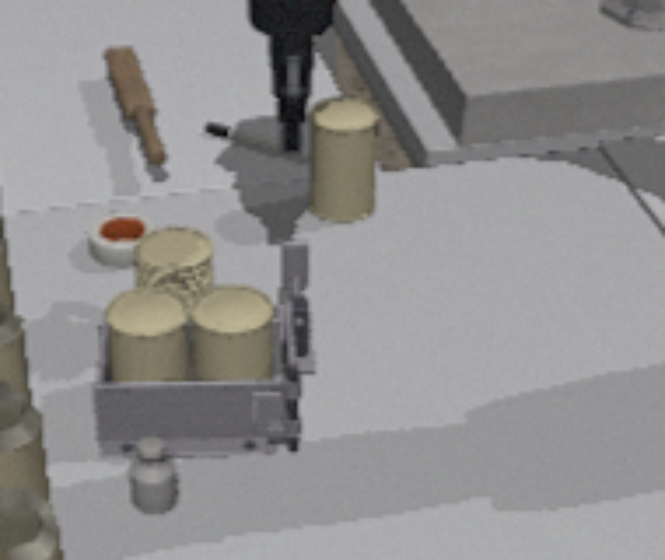

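Request:
step_arm(
  commands=[
    {"tx": 0.0066, "ty": 0.01, "tz": 0.08, "wx": 0, "wy": 0, "wz": 0, "claw": 0},
    {"tx": 0.0066, "ty": 0.01, "tz": 0.16, "wx": 0, "wy": 0, "wz": 0, "claw": 0},
    {"tx": 0.0066, "ty": 0.0285, "tz": 0.1735, "wx": 0, "wy": 0, "wz": 0, "claw": 0},
    {"tx": 0.0066, "ty": 0.0285, "tz": 0.1735, "wx": 0, "wy": 0, "wz": 0, "claw": 0},
    {"tx": 0.0066, "ty": 0.0285, "tz": 0.1735, "wx": 0, "wy": 0, "wz": 0, "claw": 0},
  ],
)

```text
t: 12.2
tcp_pos: [0.5281, -0.2108, 0.0616]
eef_rot: [0.3, 3.123, 0.002]
contact_force: [0.3, -0.3, 0.0]
width: -0.0001
```

Run:
```python
from h import *
plan((w(-.016,-.16,.06),ori(90,0)),(w(-.016,-.14,.06),ori(90,0)))
im,d=get_image('wrist'); cv2.imwrite(f'pics/w13.png',im[:,:,::-1])
```

```text
t 12.2 lane mm [ -17.1 -175.6] z 61.6 F lane [ 0.3 -0.2] 0.0 w -0.0001
goal [ 0.5321 -0.1957  0.06  ] t [-0.0022  0.0311  0.0033] w [0.0006 0.0012 0.0003] dist 0.016
goal [ 0.536  -0.1761  0.06  ] t [-0.0022  0.0711  0.0034] w [0.0006 0.0012 0.0003] dist 0.036
```

View pics/w13.png

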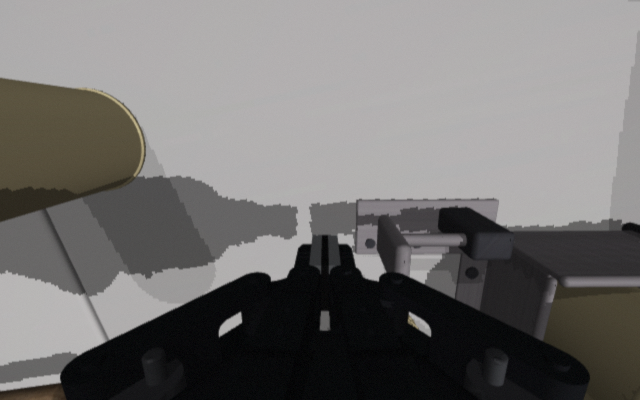

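Tab (390,245) stands just to the right of the fingers (325,255), aligned. Push.

Request:
step_arm(
  commands=[
    {"tx": -0.001, "ty": 0.015, "tz": 0.001, "wx": 0, "wy": 0, "wz": 0, "claw": 0},
    {"tx": -0.001, "ty": 0.03, "tz": 0.002, "wx": 0, "wy": 0, "wz": 0, "claw": 0},
    {"tx": -0.001, "ty": 0.045, "tz": 0.002, "wx": 0, "wy": 0, "wz": 0, "claw": 0},
    {"tx": -0.001, "ty": 0.06, "tz": 0.002, "wx": 0, "wy": 0, "wz": 0, "claw": 0},
    {"tx": -0.001, "ty": 0.075, "tz": 0.002, "wx": 0, "wy": 0, "wz": 0, "claw": 0},
  ],
)

```text
t: 12.88
tcp_pos: [0.5346, -0.1739, 0.0592]
eef_rot: [0.302, 3.126, 0.003]
contact_force: [0.1, -2.0, 1.6]
width: -0.0004
```

Run:
```python
from h import *
plan((w(-.016,-.125,.06),ori(90,0)),(w(-.016,-.12,.06),ori(90,0)))
im,d=get_image('wrist'); cv2.imwrite(f'pics/w14.png',im[:,:,::-1])
```

```text
t 12.88 lane mm [ -17.8 -138.1] z 59.2 F lane [ 0.5 -2. ] 1.6 w -0.0004
goal [ 0.5388 -0.1614  0.06  ] t [-0.0036  0.0261 -0.0016] w [ 0.0006  0.0004 -0.    ] dist 0.013
goal [ 0.5398 -0.1565  0.06  ] t [-0.0036  0.0361 -0.0016] w [ 0.0006  0.0004 -0.    ] dist 0.018
```

View pics/w14.png

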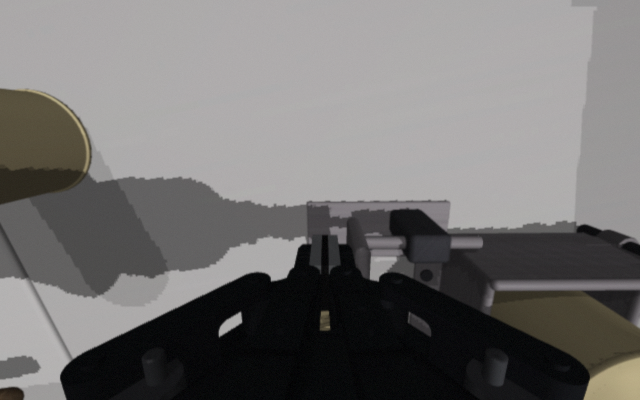

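Request:
step_arm(
  commands=[
    {"tx": -0.002, "ty": 0.01, "tz": -0.001, "wx": 0, "wy": 0, "wz": 0, "claw": 0},
    {"tx": -0.003, "ty": 0.018, "tz": -0.0015, "wx": 0, "wy": 0, "wz": 0, "claw": 0},
    {"tx": -0.003, "ty": 0.023, "tz": -0.0015, "wx": 0, "wy": 0, "wz": 0, "claw": 0},
    {"tx": -0.003, "ty": 0.028, "tz": -0.0015, "wx": 0, "wy": 0, "wz": 0, "claw": 0},
    {"tx": -0.003, "ty": 0.028, "tz": -0.0015, "wx": 0, "wy": 0, "wz": 0, "claw": 0},
  ],
)

```text
t: 13.55
tcp_pos: [0.5388, -0.1602, 0.0599]
eef_rot: [0.301, 3.126, 0.004]
contact_force: [0.2, -0.8, -0.1]
width: -0.0
```

Run:
```python
from h import *
plan((w(-.016,-.12,.06),ori(90,0)))
```

```text
t 13.55 lane mm [ -16.2 -123.9] z 59.9 F lane [ 0.4 -0.7] -0.1 w -0.0
goal [ 0.5398 -0.1565  0.06  ] t [-0.0004  0.0078 -0.0002] w [0.0008 0.0004 0.0001] dist 0.004
```

Request:
step_arm(
  commands=[
    {"tx": 0, "ty": 0.003, "tz": 0, "wx": 0, "wy": 0, "wz": 0, "claw": 0},
    {"tx": 0, "ty": 0.005, "tz": 0, "wx": 0, "wy": 0, "wz": 0, "claw": 0},
    {"tx": 0, "ty": 0.007, "tz": 0, "wx": 0, "wy": 0, "wz": 0, "claw": 0},
    {"tx": 0, "ty": 0.008, "tz": 0, "wx": 0, "wy": 0, "wz": 0, "claw": 0},
    {"tx": 0, "ty": 0.008, "tz": 0, "wx": 0, "wy": 0, "wz": 0, "claw": 0},
  ],
)

```text
t: 14.18
tcp_pos: [0.5394, -0.1577, 0.06]
eef_rot: [0.303, 3.125, 0.001]
contact_force: [0.2, -4.8, -1.9]
width: 0.0
```

Run:
```python
from h import *
plan((w(-.016,-.12,.06),ori(90,0)))
```

```text
t 14.18 lane mm [ -16.2 -121.3] z 60.0 F lane [ 1.1 -4.6] -1.9 w 0.0
goal [ 0.5398 -0.1565  0.06  ] t [-0.0003  0.0025 -0.    ] w [ 0.0004  0.0005 -0.0002] dist 0.001
```

Request:
step_arm(
  commands=[
    {"tx": 0, "ty": 0.003, "tz": 0, "wx": 0, "wy": 0, "wz": 0, "claw": 0},
    {"tx": 0, "ty": 0.006, "tz": 0, "wx": 0, "wy": 0, "wz": 0, "claw": 0},
    {"tx": 0, "ty": 0.006, "tz": 0, "wx": 0, "wy": 0, "wz": 0, "claw": 0},
    {"tx": 0, "ty": 0.006, "tz": 0, "wx": 0, "wy": 0, "wz": 0, "claw": 0},
    {"tx": 0, "ty": 0.006, "tz": 0, "wx": 0, "wy": 0, "wz": 0, "claw": 0},
  ],
)

```text
t: 14.8
tcp_pos: [0.5394, -0.1576, 0.0601]
eef_rot: [0.306, 3.125, -0.003]
contact_force: [-1.2, -11.5, -1.1]
width: 0.0001
```

Run:
```python
from h import *
plan((w(-.016,-.17,.06),ori(90,0)),(w(-.016,-.18,.16),ori(90,0)))
```

```text
t 14.8 lane mm [ -16.2 -121.1] z 60.1 F lane [  1.  -11.5] -1.1 w 0.0001
goal [ 0.5302 -0.2056  0.06  ] t [-0.0006 -0.0977  0.0003] w [-0.0006  0.0006 -0.0008] dist 0.049
goal [ 0.5283 -0.2154  0.16  ] t [-0.0011 -0.1181 -0.1997] w [-0.0006  0.0006 -0.0008] dist 0.116
```

Firm stop (11.5 N, no motion). Retreat to the right, up, and toward the robot.

Request:
step_arm(
  commands=[
    {"tx": 0, "ty": -0.04, "tz": 0, "wx": 0, "wy": 0, "wz": 0, "claw": 0},
    {"tx": 0, "ty": -0.1, "tz": 0, "wx": 0, "wy": 0, "wz": 0, "claw": 0},
    {"tx": 0, "ty": -0.12, "tz": -0.1, "wx": 0, "wy": 0, "wz": 0, "claw": 0},
    {"tx": 0.0, "ty": -0.12, "tz": -0.22, "wx": 0, "wy": 0, "wz": 0, "claw": 0},
    {"tx": 0.1, "ty": -0.12, "tz": -0.28, "wx": 0, "wy": 0, "wz": 0, "claw": 0},
  ],
)

```text
t: 15.42
tcp_pos: [0.483, -0.2039, 0.2032]
eef_rot: [0.298, 3.119, 0.002]
contact_force: [-0.7, -0.1, 0.4]
width: 0.0001
```

Request:
step_arm(
  commands=[
    {"tx": 0.1, "ty": 0, "tz": -0.05, "wx": 0, "wy": 0, "wz": 0, "claw": 0},
    {"tx": 0.1, "ty": 0, "tz": -0.05, "wx": 0, "wy": 0, "wz": 0, "claw": 0},
    {"tx": 0.1, "ty": 0, "tz": -0.05, "wx": 0, "wy": 0, "wz": 0, "claw": 0},
    {"tx": 0.1, "ty": 0, "tz": -0.05, "wx": 0, "wy": 0, "wz": 0, "claw": 0},
    {"tx": 0.1, "ty": 0, "tz": -0.05, "wx": 0, "wy": 0, "wz": 0, "claw": 0},
  ],
)

```text
t: 16.05
tcp_pos: [0.4305, -0.1938, 0.224]
eef_rot: [0.301, 3.127, 0.003]
contact_force: [0.1, -0.3, 0.9]
width: 0.0
```

Run:
```python
from h import *
st()
im,d,P=cans(); circ(P)
cv2.imwrite('pics/t15.png',cv2.resize(im[150:250,300:430],None,fx=6,fy=6,interpolation=cv2.INTER_CUBIC)[:,:,::-1])
v,u=np.mgrid[0:400,0:640]
m=(P[...,2]>.06)&(P[...,2]<.095)&(u>300)&(u<430)&(v>190)&(v<250)
a=(P[m][:,:2]-p[:2])@RL*1000; a=a[a[:,0]<8]
t=a[a[:,1]<-90];print('tab',t.min(0),t.max(0),np.median(t,0),len(t))
g=a[(a[:,1]>-56)&(a[:,1]<50)];print('gate',np.polyfit(g[:,1],g[:,0],1),g.min(0),g.max(0),len(g))
im,d=get_image('scene'); cv2.imwrite('pics/s15.png',im[:,:,::-1])
```

```text
t 16.05 lane mm [-116.1 -177.5] z 224.0 F lane [ 0.1 -0.3] 0.9 w 0.0
can? 1028 [76.8  2.8]
4 3 -2.0 3.0 | 8 15 -13.0 14.0 | 12 21 -18.0 21.0 | 16 26 -22.0 27.0 | 20 31 -25.0 31.0 | 24 34 -29.0 31.0 | 28 37 -31.0 35.0 | 32 36 -30.0 36.0 | 36 40 -33.0 37.0 | 40 40 -32.0 37.0 | 44 37 -31.0 36.0 | 48 35 -30.0 36.0 | 52 36 -30.0 34.0 | 56 32 -29.0 32.0 | 60 33 -26.0 30.0 | 64 26 -22.0 26.0 | 68 23 -21.0 21.0 | 72 14 -15.0 13.0 | 76 13 -6.0 15.0 | 80 17 -13.0 20.0 | 84 23 -18.0 27.0 | 88 29 -22.0 30.0 | 92 29 -25.0 34.0 | 96 31 -27.0 34.0 | 100 33 -29.0 35.0 | 104 39 -29.0 36.0 | 108 37 -31.0 37.0 | 112 35 -29.0 38.0 | 116 32 -29.0 36.0 | 120 33 -28.0 36.0 | 124 35 -27.0 34.0 | 128 30 -26.0 35.0 | 132 35 -23.0 33.0 | 136 21 -20.0 26.0 | 140 22 -19.0 23.0 | 144 14 -7.0 13.0 | 
tab [ -28.83065514 -106.30218535] [ -3.29630871 -98.2992265 ] [ -16.60826972 -101.35543183] 37
gate [ 2.26530072e-03 -6.19451332e+00] [ -9.68858391 -52.68625865] [ 7.71346233 48.50986909] 112
```

View pics/t15.png

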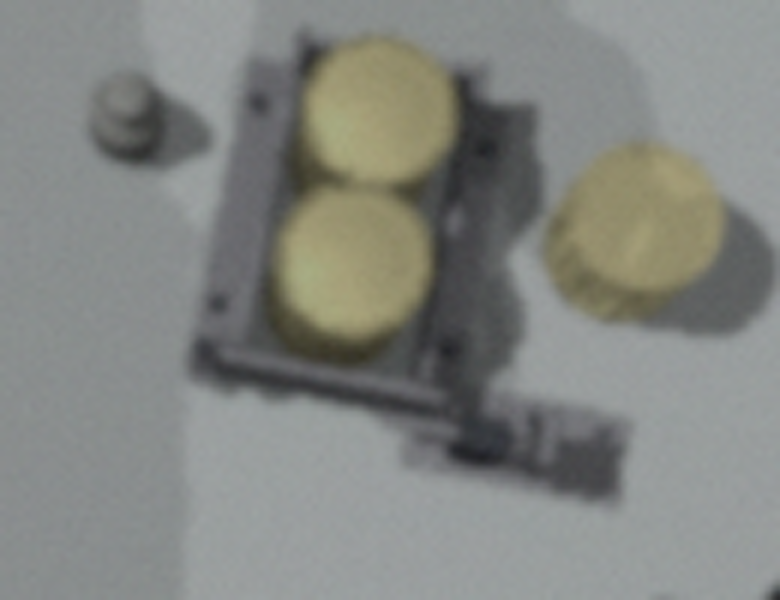

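View pics/s15.png

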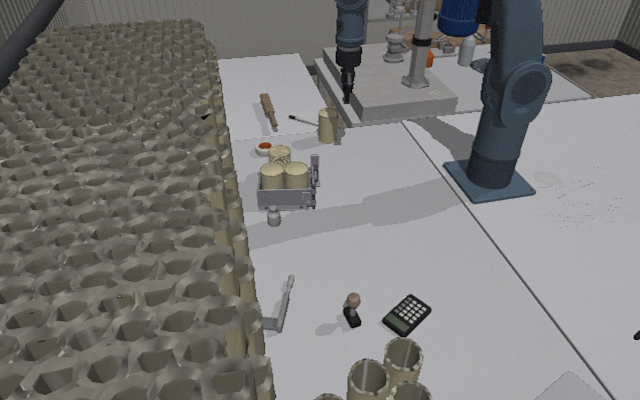

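```bash
python3 -c "
from h import *
print(workorder.close_job()); st()"
```

```text
the job is handed in; nothing more can be done
None
the job is handed in; nothing more can be done
```

The job is handed in. The arm pushed the protruding can into the lane, swung the gate shut, and then pushed the bolt across. Nothing was lifted, and the clock read about 16 s.

What the last checks showed, with the arm clear of everything:
- **Can:** its centre is about 42 mm into the lane, where 36 mm is needed. Both cans are upright.
- **Gate:** it lies at lane x of about -6 mm with almost no slope (about 0.002 rad), so it is shut. It took about 5 N against its stop.
- **Bolt:** the tab moved 34 mm from a start of about 1–2 mm. It did not move further under 11.5 N, so I take it to be at its stop.
- **Bystanders:** they look unmoved in the before and after pictures. I did not measure them again.

The highest force I read between moves was 11.5 N. One move call was refused because I left out the turn values; the arm did not move, and I sent it again. No check failed or disagreed. The one loose end is that my first read of the lane fit was off by up to about 2 mm at the hinge post and guide block.

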